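Tighten the nut at the bottom of a pump housing's bore

TASK

Take the long T-handled socket wrench out of its stand and lower it down the bore of the pump housing until its socket is fully down over the nut at the bottom; the nut's flats stand at an unknown angle, so feel for them with light pressure. Then turn the nut clockwise until it comes up tight, to about 0.6 N m and no more than 1 N m, and let go, leaving the wrench standing upright on the nut for a later check. Press gently, at most about 10 N, because the nut sits on a soft rubber mount, and do not disturb the things around.

Things in the scene. Friction and masses are not known exactly. Their poses are not given: they have to be found in the camera images.
- wrench_grip (a point): Centre of the handle of the loose T-handled socket wrench, the place to grip it. The handle is a black plastic bar 76 mm long (along the point's x), 16 mm thick (y) and 32 mm high (z), on top of a steel shaft 17 mm in diameter. The wrench is 166 mm long and about 0.3 kg and at first stands upright in its stand, point z up.
- wrench: The wrench; origin at the centre of its lower rim, the open mouth of its socket, 150 mm below wrench_grip on the wrench's axis (z up towards the handle). The socket is a hexagonal steel tube, 36 mm across the inner flats, 43 mm across the outer flats, 50 mm across the outer corners, 31 mm deep inside; two of its six flats are parallel to the handle.
- stand: Fixed dark steel stand for the wrench: a tube 64 mm outside and 56 mm inside diameter, 40 mm high, on an 84 mm square foot. Origin at the centre of its underside. The wrench's rim rests on its inner floor, 6 mm up, so the wrench must rise 40 mm to be clear.
- housing: Fixed grey-painted pump housing: a round casting 86 mm in diameter and 115 mm high on a 116 mm square flange, with a short side port on its +x side. Origin at the centre of its underside, on the bore's axis; z up. The upright bore is 56 mm in diameter.
- bore_mouth (a point): Centre of the bore's mouth, on top of the housing, 115 mm above the bench.
- bore_seat (a point): Point on the bore's axis, 83 mm below the mouth (32 mm above the bench): the upper face of the nut's round flange while the mount is unloaded. The fully seated wrench rests with its rim on this flange. From it rises the hexagon nut, on the bore's axis, 34 mm across flats and 20 mm high, topped by a tapered 8 mm dome that centres the socket.
- nut (a joint): Angle of the nut on its thread, rad, growing clockwise seen from above; 0 is where it comes up tight against its stop, and it starts between -0.9 and -0.45. Running friction 0.12 N m. The direction of its flats is random and not told by this. While they do not match the socket, the rim hangs on the hexagon's top, 20 mm above the seated place; they match within 6 degrees, every 60 degrees.
- mount_twist (a joint): Elastic twist of the nut's rubber mount, rad, clockwise positive, about 4 N m per rad: it shows the torque on the nut (0.15 rad is 0.6 N m). 0 at rest.
- mount_press (a joint): How far the rubber mount is pressed down, m: about 1.2 N per mm after a preload of about 1 N; 0 when unloaded.
- masking_tape: Bystander: roll of masking tape lying flat, 94 mm in diameter, 24 mm high. Origin at the centre of its underside.
- bits: Bystander: grey flat case 47x92x20 mm. Origin at the centre of its underside.
- block_battery: Bystander: black and copper block battery lying flat, 27x48x18 mm. Origin at the centre of its underside.

How it is judged:
By the outcome, as a careful person would: the job done as asked, in the order asked, and still so for the second after the job is handed in, with the robot touching nothing.
It also fails if it takes over 54 s, if anything falls off the work surface, if the arm or the gripper's body presses on something with over 40 N, if the wrist force passes 120 N, or if a joint passes its speed limit or range.

ROBOT

A 7-joint arm with a two-finger parallel gripper is mounted at the origin on a cart in front of the work surface, level with it; the furniture and walls round the work are solid. World frame = base frame: x ahead of the robot, y to its left, z up, the work surface at z = 0. Lengths are in m, angles in rad, forces in N, time in s.
With the tool pointing down it reaches from about 0.425 to 0.925 m from the base axis. Payload 6.8 kg.
Tool frame: the origin (TCP) lies midway between the tips of the shut fingers; the grasp point (between the pads) lies 19 mm behind it (arm.grasp_offset is the distance from the TCP to the grasp point, in m); z points along the fingers, y is the line along which they close (so a half turn about z gives the same grasp; the last joint's range is limited). The gripper opens to 85 mm and grips with 20 to 120 N. Pads are 22 mm wide; open, the fingers measure 114 mm over their backs; the gripper's body (76 mm by 85 mm) begins 54 mm behind the grasp point. The pads swing forward as they close: fully open they stand 13 mm farther back than shut.
Start: joints at [1.208, 0.477, 0.022, 1.555, -0.011, 1.109, -0.083], TCP at [0.17, -0.653, 0.231] pointing down, gripper open.
Joint ranges: [-2.96, 2.96], [-0.34, 2.1], [-1.41, 1.46], [0.24, 2.44], [-1.37, 4.51], [0.17, 1.92], [-2.96, 2.96]. Speed limits (rad/s): [2.39, 2.39, 3.14, 3.14, 3.14, 3.14, 3.14].

INTERFACE

Orientations are given as a unit quaternion [x, y, z, w].
In Python, from bench import state, optics, order, arm gives the robot as it stands.
- The arm moves only by the tool play_rows, never from a script. Its argument "plan" is a list of rows, each an object of numbers: "hand": the finger opening in mm, from 0 to 85.4; "x", "y", "z": the shift along the tool's x, y, z in mm; "wx", "wy", "wz": the turn, a rotation vector about the tool's x, y, z in rad. A call has 1 to 10 rows; each row shifts and turns the commanded pose from where the row before left it, along the tool's axes as they then stand; what a row does not reach is not made up. A row lasts 1/12 s, in which the tool goes at most 41.7 mm and 7.16 degrees, less where a joint would pass 70% of its speed; a pose out of reach is approached as far as the arm can. A call is refused whole if a number of a shift passes 41.7 or a number of a turn 0.125, either way. A call with a gripper value outside its range is refused whole. The fingers move at their own pace and stop on an object; the grip force is fixed at half the most. Time passes only in rows, so rows that do not move let the fingers close. It gives the time, the measured TCP pose, the force, the opening and the grip force at its end, in the units of the state.
- state(): the state, without advancing time (a new reading comes with each control period).
- optics.capture(name): name is "side" or "top" or "wrist"; returns a dict with "pixels" (400x640x3 uint8, red, green, blue), "mtx" (3x3 intrinsics, pixels), "camera_from_world" (4x4, takes a point from world to camera coordinates). Camera axes: x right, y up, looking along -z (the intrinsics and any distortion apply to the point x, -y, -z); pixel columns grow to the right and rows downward; lengths in m; the calibration is good to about 2 mm. The wrist camera is an equidistant fisheye: a pixel r from the principal point sees the ray r / f radians off the axis. A picture is of the moment at which its call begins. There is no depth.
- order.job_done(): hands the job in; it is judged then, once.
The state is a dict: "t": time; "qpos": joint angles; "dq": joint speeds; "joint_torque": joint torques, N m; "eef_pos": TCP position; "orientation": TCP orientation; "ft_force": force on the tool from outside, world axes, zero at the start; "ft_torque": the same for the moment, N m; "grip_width": opening from 0.0 (shut) to 1.0 (fully open); "grasp_force": force on a finger pad.
Only numpy, scipy, OpenCV 4.12 (cv2) and the standard library are available. Lean on these libraries where they do the work, as an engineer would, in place of code of your own. Each camera call takes 0.05 s, during which the arm holds its last target. There are 200 camera calls.

## Working session

There is one attempt and no reset: what is moved stays moved. The work goes in short steps, Python scripts to look and compute and a tool call to move; the robot and the scene stay as the last step left them, time stands still between calls to the robot, and variables do not carry over. Pictures are saved under pics/ and viewed, at most 10 in all, crops included, and the job is handed in when it is done.

Besides the shell and the picture viewer there is one more tool, called as name(argument=value, ...), one argument or row to a line, values as JSON. play_rows: Moves the arm, as the interface text tells. Its arguments: {"type":"object","properties":{"plan":{"type":"array"}},"required":["plan"]}

```bash
mkdir -p pics; ls; python3 - <<'E'
from bench import state, optics, order, arm
import cv2
print(state())
for n in ("side","top"):
    c=optics.capture(n); cv2.imwrite(f"pics/{n}0.png",c["pixels"][:,:,::-1]); print(n,c["mtx"],c["camera_from_world"],[k for k in c])
E
```

```text
pics
{'t': 0.0, 'qpos': array([ 1.2079123 ,  0.47780737,  0.02233111,  1.55650896, -0.01150584,
        1.1092835 , -0.08308857]), 'dq': array([ 5.97551922e-05, -1.31721874e-03, -1.24253665e-03,  1.03708368e-03,
       -2.46412746e-04, -4.73331571e-05,  7.92048985e-04]), 'joint_torque': array([-7.59681570e-04, -5.96457231e+01,  1.60769921e+00, -2.81203258e+01,
        1.25958587e-02,  9.40040482e-03,  3.16918579e-05]), 'eef_pos': array([ 0.16995834, -0.65261294,  0.23029639]), 'orientation': array([ 9.91893785e-01,  1.27066266e-01, -1.84333440e-04, -9.21330570e-04]), 'ft_force': array([0.50101446, 0.39583409, 0.12829167]), 'ft_torque': array([-0.01343513,  0.02359853, -0.01142799]), 'grasp_force': 0.0, 'grip_width': 0.9986606472338408}
side [[470.0348445    0.         324.72423792]
 [  0.         470.0348445  199.01755472]
 [  0.           0.           1.        ]] [[-0.96489545 -0.26233693 -0.01249429  0.51708444]
 [ 0.14416717 -0.56882268  0.80972624 -0.23986835]
 [-0.21952813  0.7794999   0.58667479 -0.76209538]
 [ 0.          0.          0.          1.        ]] ['pixels', 'mtx', 'camera_from_world']
top [[444.05105548   0.         325.39637388]
 [  0.         444.05105548 193.71978143]
 [  0.           0.           1.        ]] [[-1.46799742e-01 -9.89166176e-01 -3.35399028e-04 -2.01067629e-02]
 [ 9.65130099e-01 -1.43306884e-01  2.19059417e-01 -5.87147514e-01]
 [-2.16734231e-01  3.18341624e-02  9.75711463e-01 -9.42709347e-01]
 [ 0.00000000e+00  0.00000000e+00  0.00000000e+00  1.00000000e+00]] ['pixels', 'mtx', 'camera_from_world']
```

View pics/side0.png

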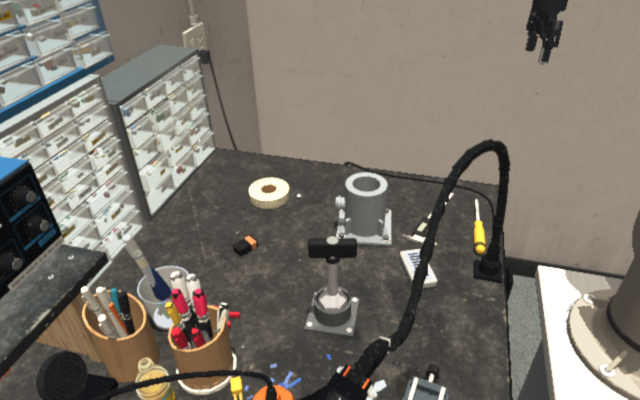

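View pics/top0.png

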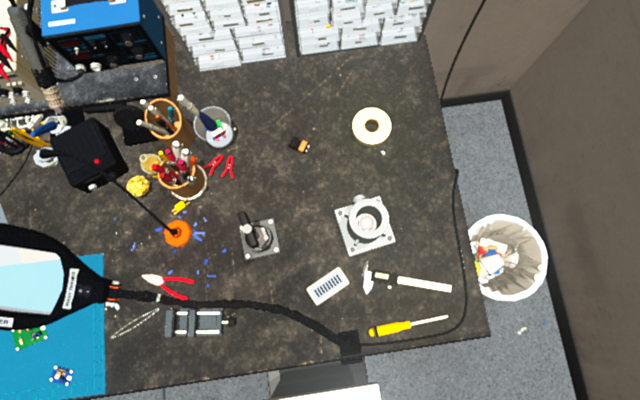

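Side: handle is at about (332,248), its stand at (333,315) and the housing mouth at (366,184). Top: handle is at about (248,228), stand foot at (260,240), mouth at (369,222). A lamp gooseneck arches between the robot and the stand.

```bash
cat > h.py <<'E'
from bench import state, optics, order, arm
import cv2, numpy as np
from scipy.spatial.transform import Rotation as R
def cam(n):
    c=optics.capture(n); c["n"]=n; return c
def ray(c,u,v):
    K=c["mtx"]; T=c["camera_from_world"]
    a=np.array([(u-K[0,2])/K[0,0],(v-K[1,2])/K[1,1]])
    if c["n"]=="wrist":
        r=np.linalg.norm(a); d=np.r_[a/max(r,1e-9)*np.sin(r),np.cos(r)]
    else: d=np.r_[a,1]
    d=d*[1,-1,-1]; Rm=T[:3,:3]; return -Rm.T@T[:3,3], Rm.T@(d/np.linalg.norm(d))
def plane(c,u,v,z):
    o,d=ray(c,u,v); return o+d*(z-o[2])/d[2]
def tri(rs):
    A=0;b=0
    for o,d in rs:
        P=np.eye(3)-np.outer(d,d); A=A+P; b=b+P@o
    return np.linalg.solve(A,b)
def proj(c,p):
    K=c["mtx"];T=c["camera_from_world"]
    q=(T[:3,:3]@p+T[:3,3])*[1,-1,-1]
    if c["n"]=="wrist":
        s=np.hypot(q[0],q[1]); th=np.arctan2(s,q[2]); a=q[:2]/max(s,1e-9)*th
    else: a=q[:2]/q[2]
    return a*K[0,0]+K[:2,2]
E
python3 - <<'E'
from h import *
s=cam("side");t=cam("top")
np.set_printoptions(precision=4,suppress=True)
print("handle",tri([ray(s,332,248),ray(t,248,228)]),"top plane", plane(t,248,228,.172))
print("mouth",tri([ray(s,366,184),ray(t,369,222)]),plane(t,369,222,.115),plane(s,366,184,.115))
print("foot",plane(t,260,240,.003))
for n,c,p in(("tape",t,(372,126)),("batt",t,(300,145)),("lampbase",t,(350,345)),("remote",t,(328,286))): print(n,plane(c,*p,0.01))
# gooseneck: for side pixels, intersect with top curve (pixels guess)
for ps in ((490,145),(455,165),(430,230),(415,290),(395,340)):
    o,d=ray(s,*ps)
    best=[]
    for k in np.linspace(.3,1.4,45):
        p=o+k*d; q=proj(t,p); 
        xs=[100,160,230,270,310,350]; ys=[292,298,302,310,325,345]
        best.append((abs(q[1]-np.interp(q[0],xs,ys)) if 100<q[0]<352 else 99,*p))
    print(ps,np.array(min(best)))
a=cv2.resize(t["pixels"][180:275,210:420],None,fx=3.8,fy=3.8,interpolation=cv2.INTER_CUBIC)
b=cv2.resize(s["pixels"][160:345,290:400],None,fx=3,fy=3,interpolation=cv2.INTER_CUBIC)[:555]
cv2.imwrite("pics/c1.png",a[:,:,::-1]); cv2.imwrite("pics/c2.png",b[:,:,::-1])
E
```

```text
handle [0.5078 0.0621 0.1557] top plane [0.5076 0.0599 0.172 ]
mouth [ 0.4956 -0.1871  0.1133] [ 0.4922 -0.187   0.115 ] [ 0.4984 -0.1849  0.115 ]
foot [0.5036 0.0608 0.003 ]
tape [ 0.7435 -0.2476  0.01  ]
batt [ 0.7206 -0.0642  0.01  ]
lampbase [ 0.2406 -0.1114  0.01  ]
remote [ 0.375 -0.082  0.01 ]
(490, 145) [ 2.1139  0.2936 -0.0659  0.2975]
(455, 165) [1.0479 0.3419 0.0135 0.3029]
(430, 230) [1.9636 0.3622 0.0669 0.2252]
(415, 290) [1.318  0.3705 0.1072 0.1441]
(395, 340) [0.3305 0.3859 0.1938 0.1354]
```

View pics/c1.png

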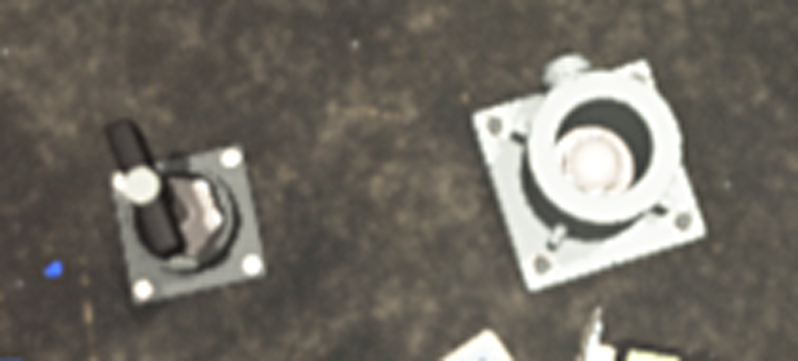

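The crop shows the handle running from (241,213) to (255,246), with a disc on top at (247,229). The bore ring is centred near (369,218).

```bash
python3 - <<'E'
from h import *
np.set_printoptions(precision=4,suppress=True)
print([a for a in dir(arm) if a[0]!='_'])
s=cam("side");t=cam("top")
# handle top in the top view: dark pixels near; foot edges too
a=plane(t,241,212.9,.172);b=plane(t,254.7,245.8,.172);c=plane(t,246.8,228.7,.172)
print("handle ends",a,b,np.linalg.norm(a-b),"disc",c,"yaw",np.degrees(np.arctan2(*(b-a)[1::-1])))
# side: dark handle mask
g=s["pixels"].astype(int).max(2)
m=np.zeros_like(g,np.uint8); m[230:265,300:365]=(g<45)[230:265,300:365]
n,l,st,ce=cv2.connectedComponentsWithStats(m); i=1+st[1:,4].argmax(); print("side blob",st[i],ce[i])
print("tri handle",tri([ray(s,*ce[i]),ray(t,246.8,228.7)]),"side at z=.156",plane(s,*ce[i],.156))
# mouth ring: bright in top
g=t["pixels"].astype(int).min(2)
for th in (150,170,190):
    m=np.zeros_like(g,np.uint8); m[190:260,345:405]=(g>th)[190:260,345:405]
    cs,h=cv2.findContours(m,cv2.RETR_CCOMP,cv2.CHAIN_APPROX_NONE)
    for k,q in enumerate(cs):
        if len(q)>30:
            e=cv2.fitEllipse(q); print(th,h[0,k,3],len(q),e, plane(t,*e[0],.115))
g=s["pixels"].astype(int).min(2)
for th in (130,150):
    m=np.zeros_like(g,np.uint8); m[165:210,340:392]=(g>th)[165:210,340:392]
    cs,h=cv2.findContours(m,cv2.RETR_CCOMP,cv2.CHAIN_APPROX_NONE)
    for k,q in enumerate(cs):
        if len(q)>30:
            e=cv2.fitEllipse(q); print("S",th,h[0,k,3],len(q),e, plane(s,*e[0],.115))
E
```

```text
['Unreachable', 'grasp_offset']
handle ends [0.54   0.0704 0.172 ] [0.4705 0.0507 0.172 ] 0.07223396671828201 disc [0.5065 0.0624 0.172 ] yaw -164.1237377956631
side blob [308 243  49  21 660] [332.0894 251.3621]
tri handle [0.5071 0.0652 0.1517] side at z=.156 [0.503  0.0701 0.156 ]
150 -1 275 ((367.628173828125, 223.85223388671875), (48.43323516845703, 57.56267547607422), 5.312342166900635) [ 0.4888 -0.1835  0.115 ]
150 0 76 ((369.4466247558594, 216.4893035888672), (22.54665184020996, 25.27301597595215), 113.61075592041016) [ 0.5038 -0.19    0.115 ]
170 -1 276 ((367.42791748046875, 223.72488403320312), (47.93217849731445, 56.757423400878906), 8.782814979553223) [ 0.4891 -0.1831  0.115 ]
170 0 78 ((369.53594970703125, 216.35975646972656), (22.713205337524414, 25.90696907043457), 113.1252670288086) [ 0.5041 -0.1902  0.115 ]
190 -1 279 ((367.4345397949219, 223.79356384277344), (47.745269775390625, 56.38283920288086), 9.825418472290039) [ 0.4889 -0.1831  0.115 ]
190 0 81 ((369.4576721191406, 216.59805297851562), (23.491531372070312, 26.19614028930664), 118.17649841308594) [ 0.5036 -0.19    0.115 ]
S 130 -1 98 ((366.0523376464844, 183.9310760498047), (23.859710693359375, 41.83891677856445), 92.46031951904297) [ 0.4983 -0.1852  0.115 ]
S 130 3 64 ((366.0687255859375, 183.5546875), (15.26443862915039, 28.253629684448242), 92.38085174560547) [ 0.4986 -0.1865  0.115 ]
S 150 -1 95 ((365.95452880859375, 183.95126342773438), (23.416337966918945, 41.156272888183594), 93.06910705566406) [ 0.4985 -0.1851  0.115 ]
S 150 2 65 ((366.0268249511719, 183.5519561767578), (15.558929443359375, 28.70307159423828), 91.91179656982422) [ 0.4987 -0.1865  0.115 ]
```

View pics/c2.png

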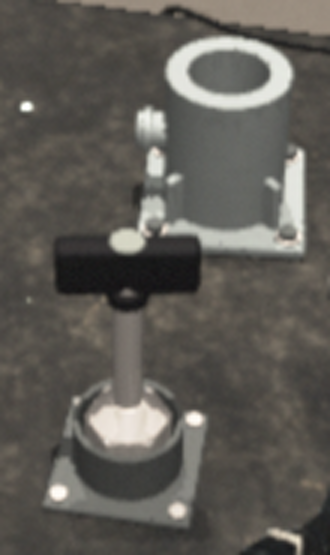

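Wrench is at about (0.506, 0.063) with the handle yaw near 16°. The bore is at about (0.499, -0.187). I'll go around by +x first to keep clear of the gooseneck.

play_rows(
  plan=[
    {"x": 37,"y": -11,"z": -5},
    {"x": 37,"y": -11,"z": -5},
    {"x": 37,"y": -11,"z": -5},
    {"x": 37,"y": -11,"z": -5},
    {"x": 37,"y": -11,"z": -5},
    {"x": 37,"y": -11,"z": -5},
    {"x": 37,"y": -11,"z": -5},
    {"x": 37,"y": -11,"z": -5},
    {"x": 37,"y": -11,"z": -5},
    {"x": 37,"y": -11,"z": -5},
  ],
)

```text
$.plan[0]: bad value
```

```bash
cat >> h.py <<'E'
np.set_printoptions(precision=4,suppress=True)
def rel(x,y,z,yaw=None):
    s=state(); r=R.from_quat(s["orientation"]); M=r.as_matrix()
    print("t",round(s["t"],2),"pos",s["eef_pos"],"yaw",np.degrees(np.arctan2(M[1,0],M[0,0])).round(2),"zaxis",M[:,2],"q",s["qpos"],"F",s["ft_force"],"T",s["ft_torque"],"w",s["grip_width"],"g",s["grasp_force"])
    out=M.T@(np.array([x,y,z])-s["eef_pos"])*1000
    if yaw is not None:
        a=np.radians(yaw); T=np.array([[np.cos(a),np.sin(a),0],[np.sin(a),-np.cos(a),0],[0,0,-1]])
        print("rotvec",R.from_matrix(M.T@T).as_rotvec())
    print("shift mm",out)
E
python3 - <<'E'
from h import *
rel(0.506,0.063,.25,16)
E
```

```text
t 0.3 pos [ 0.1701 -0.653   0.231 ] yaw 14.6 zaxis [-0.0002  0.0006 -1.    ] q [ 1.2079  0.4773  0.0224  1.5557 -0.0115  1.1093 -0.0831] F [-0.0654  0.1786  0.565 ] T [-0.0176 -0.0311  0.058 ] w 1.0014641357054936 g 0.0
rotvec [-0.0006  0.     -0.0245]
shift mm [ 505.5326 -608.282   -18.6735]
```

play_rows(
  plan=[
    {"hand": 85,"x": 37,"y": -11,"z": -5,"wx": 0,"wy": 0,"wz": 0},
    {"hand": 85,"x": 37,"y": -11,"z": -5,"wx": 0,"wy": 0,"wz": 0},
    {"hand": 85,"x": 37,"y": -11,"z": -5,"wx": 0,"wy": 0,"wz": 0},
    {"hand": 85,"x": 37,"y": -11,"z": -5,"wx": 0,"wy": 0,"wz": 0},
    {"hand": 85,"x": 37,"y": -11,"z": -5,"wx": 0,"wy": 0,"wz": 0},
    {"hand": 85,"x": 37,"y": -11,"z": -5,"wx": 0,"wy": 0,"wz": 0},
    {"hand": 85,"x": 37,"y": -11,"z": -5,"wx": 0,"wy": 0,"wz": 0},
    {"hand": 85,"x": 37,"y": -11,"z": -5,"wx": 0,"wy": 0,"wz": 0},
    {"hand": 85,"x": 37,"y": -11,"z": -5,"wx": 0,"wy": 0,"wz": 0},
    {"hand": 85,"x": 37,"y": -11,"z": -5,"wx": 0,"wy": 0,"wz": 0},
  ],
)

```text
t: 1.13
eef_pos: [0.5019, -0.4523, 0.2817]
orientation: [0.992, 0.127, 0.0, 0.0]
ft_force: [0.8, -1.1, -0.2]
grip_width: 0.995
grasp_force: 0.0
```

```bash
python3 - <<'E'
from h import *
rel(0.506,0.063,.25,16)
E
```

```text
t 1.13 pos [ 0.5019 -0.4523  0.2817] yaw 14.59 zaxis [ 0.0001 -0.0001 -1.    ] q [ 0.6972  0.4431 -0.08    1.4899  0.0367  1.2099 -0.7042] F [ 0.826  -1.0508 -0.2479] T [-0.0932 -0.025  -0.0049] w 0.9950573486303604 g 0.0
rotvec [ 0.0002 -0.     -0.0246]
shift mm [ 133.8072 -497.6482   31.5971]
```

play_rows(
  plan=[
    {"hand": 85,"x": 8,"y": -33,"z": 0,"wx": 0,"wy": 0,"wz": 0},
    {"hand": 85,"x": 8,"y": -33,"z": 0,"wx": 0,"wy": 0,"wz": 0},
    {"hand": 85,"x": 8,"y": -33,"z": 0,"wx": 0,"wy": 0,"wz": 0},
    {"hand": 85,"x": 8,"y": -33,"z": 0,"wx": 0,"wy": 0,"wz": 0},
    {"hand": 85,"x": 8,"y": -33,"z": 0,"wx": 0,"wy": 0,"wz": 0},
    {"hand": 85,"x": 8,"y": -33,"z": 0,"wx": 0,"wy": 0,"wz": 0},
    {"hand": 85,"x": 8,"y": -33,"z": 0,"wx": 0,"wy": 0,"wz": 0},
    {"hand": 85,"x": 8,"y": -33,"z": 0,"wx": 0,"wy": 0,"wz": 0},
    {"hand": 85,"x": 0,"y": 0,"z": 0,"wx": 0,"wy": 0,"wz": 0},
    {"hand": 85,"x": 0,"y": 0,"z": 0,"wx": 0,"wy": 0,"wz": 0},
  ],
)

```text
t: 1.97
eef_pos: [0.4962, -0.1797, 0.2817]
orientation: [0.992, 0.129, 0.0, 0.0]
ft_force: [0.1, -0.4, 0.4]
grip_width: 0.997
grasp_force: 0.0
```

```bash
python3 - <<'E'
from h import *
w=cam("wrist"); cv2.imwrite("pics/w1.png",w["pixels"][:,:,::-1])
rel(0.506,0.063,.25,16)
print(w["mtx"],proj(w,np.array([.4985,-.187,.115])),proj(w,np.array([.4985,-.187,.055])))
E
```

```text
t 2.02 pos [ 0.4959 -0.1818  0.2816] yaw 14.67 zaxis [ 0.0004 -0.0006 -1.    ] q [ 0.414   0.199  -0.2091  1.833   0.0463  1.1137 -1.1263] F [ 0.3206  0.1242 -0.0478] T [-0.0662  0.0028 -0.0042] w 0.9974559407367076 g 0.0
rotvec [ 0.0007 -0.0002 -0.0232]
shift mm [  71.7335 -234.3072   31.4121]
[[309.7069   0.     318.2425]
 [  0.     309.7069 199.3039]
 [  0.       0.       1.    ]] [324.968  182.2428] [323.8639 171.8926]
```

View pics/w1.png

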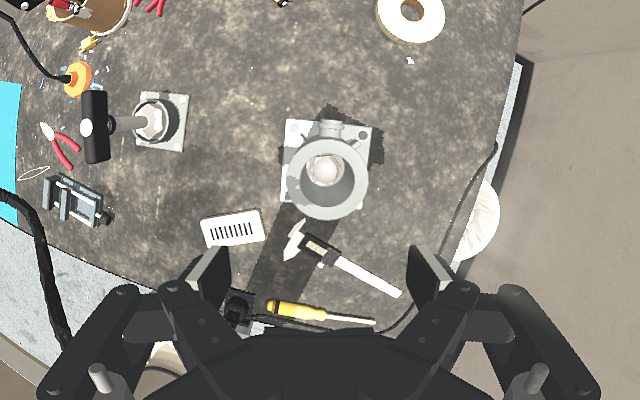

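Wrist view: the bore mouth is centred near (327,179), with the nut inside at (325,168). The handle top runs along (95,127) and the gooseneck is at lower left.

```bash
python3 - <<'E'
from h import *
w=cam("wrist"); p=w["pixels"]; g=cv2.cvtColor(p,cv2.COLOR_RGB2GRAY)
c=cv2.HoughCircles(g[120:240,270:390],cv2.HOUGH_GRADIENT,1,8,param1=120,param2=14,minRadius=22,maxRadius=48)
for x,y,r in c[0][:8]:
    P=plane(w,x+270,y+120,.115); print(x+270,y+120,r,P)
m=((p[:,:,:].max(2)<60)).astype(np.uint8); m[:, :60]=0; m[:, 130:]=0; m[:80]=0;m[175:]=0
n,l,st,ce=cv2.connectedComponentsWithStats(m); i=1+st[1:,4].argmax(); print(st[i],ce[i],plane(w,*ce[i],.156))
cr=cv2.resize(p[130:225,275:380],None,fx=6,fy=6,interpolation=cv2.INTER_CUBIC); cv2.imwrite("pics/w1c.png",cr[:,:,::-1])
E
```

```text
323.5 178.5 40.8 [ 0.5016 -0.1867  0.115 ]
329.5 184.5 47.4 [ 0.4971 -0.1942  0.115 ]
331.5 174.5 47.4 [ 0.5077 -0.1935  0.115 ]
317.5 167.5 40.5 [ 0.5111 -0.1779  0.115 ]
325.5 168.5 36.4 [ 0.5121 -0.186   0.115 ]
325.5 196.5 40.7 [ 0.4838 -0.1936  0.115 ]
315.5 175.5 36.4 [ 0.5026 -0.178   0.115 ]
318.5 186.5 30.8 [ 0.4922 -0.1839  0.115 ]
[  87   90   27   74 1197] [ 99.1061 125.6182] [0.5086 0.0542 0.156 ]
```

View pics/w1c.png

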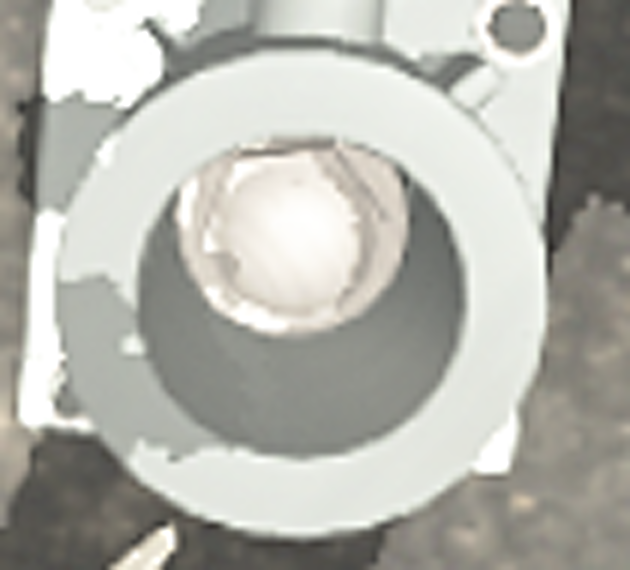

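play_rows(
  plan=[
    {"hand": 85,"x": 9,"y": -29,"z": 0,"wx": 0,"wy": 0,"wz": 0},
    {"hand": 85,"x": 9,"y": -29,"z": 0,"wx": 0,"wy": 0,"wz": 0},
    {"hand": 85,"x": 9,"y": -29,"z": 0,"wx": 0,"wy": 0,"wz": 0},
    {"hand": 85,"x": 9,"y": -29,"z": 0,"wx": 0,"wy": 0,"wz": 0},
    {"hand": 85,"x": 9,"y": -29,"z": 0,"wx": 0,"wy": 0,"wz": 0},
    {"hand": 85,"x": 9,"y": -29,"z": 0,"wx": 0,"wy": 0,"wz": 0},
    {"hand": 85,"x": 9,"y": -29,"z": 0,"wx": 0,"wy": 0,"wz": -0.012},
    {"hand": 85,"x": 9,"y": -29,"z": 0,"wx": 0,"wy": 0,"wz": -0.012},
    {"hand": 85,"x": 0,"y": 0,"z": 0,"wx": 0,"wy": 0,"wz": 0},
    {"hand": 85,"x": 0,"y": 0,"z": 0,"wx": 0,"wy": 0,"wz": 0},
  ],
)

```text
t: 2.9
eef_pos: [0.5072, 0.0611, 0.2812]
orientation: [0.99, 0.14, 0.0, -0.0]
ft_force: [0.2, -0.9, -0.4]
grip_width: 0.997
grasp_force: 0.0
```

```bash
python3 - <<'E'
from h import *
w=cam("wrist"); p=w["pixels"]
rel(0.506,0.063,.143,16)
u=proj(w,np.array([.506,.063,.172])).astype(int); print(u)
x0,y0=u[0]-60,u[1]-70
m=(p.max(2)<60).astype(np.uint8); mm=np.zeros_like(m); mm[max(y0,0):y0+140,x0:x0+120]=m[max(y0,0):y0+140,x0:x0+120]
mm=cv2.morphologyEx(mm,cv2.MORPH_OPEN,np.ones((5,5)))
n,l,st,ce=cv2.connectedComponentsWithStats(mm)
for i in range(1,n):
    if st[i,4]>300:
        print(st[i],ce[i],cv2.minAreaRect(np.argwhere(l==i)[:,::-1].astype(np.float32)))
cv2.imwrite("pics/w2.png",p[:,:,::-1])
E
```

```text
t 2.95 pos [0.5072 0.0594 0.2811] yaw 15.89 zaxis [-0.0003 -0.0005 -1.    ] q [ 0.1004  0.184  -0.3851  1.8604  0.0772  1.112  -1.6065] F [-0.2165  0.5737 -0.7283] T [-0.0806 -0.036   0.0492] w 0.9977275264401966 g 0.0
rotvec [ 0.0004  0.0004 -0.0019]
shift mm [ -0.1329  -3.8099 138.0973]
[314 197]
[308 208  18  29 327] [315.2997 219.8563] ((316.5, 222.0), (28.0, 17.0), 90.0)
```

View pics/w2.png

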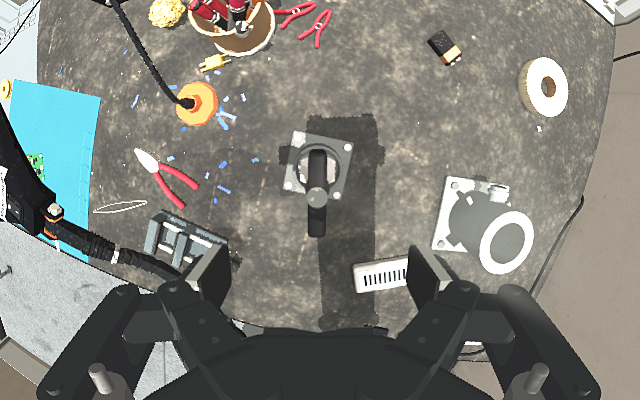

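Disc on the handle top at (317,197), with the handle vertical from (317,150) to (316,237), so it is aligned with the tool. The bore ring is centred near (507,243).

```bash
python3 - <<'E'
from h import *
w=cam("wrist")
P=plane(w,317,197,.172);print(P,plane(w,507,243,.115), plane(w,317,150,.172),plane(w,316,237,.172))
rel(P[0],P[1],.143,16)
E
```

```text
[0.507  0.0598 0.172 ] [ 0.5007 -0.189   0.115 ] [0.5452 0.0707 0.172 ] [0.4718 0.0507 0.172 ]
t 3.0 pos [0.5072 0.0587 0.281 ] yaw 15.81 zaxis [-0.0004 -0.0008 -1.    ] q [ 0.1011  0.1838 -0.3843  1.8608  0.0772  1.1119 -1.6066] F [ 0.2375 -0.8083  0.4034] T [-0.0094  0.0126 -0.0188] w 0.9930900633384729 g 0.0
rotvec [ 0.0006  0.0006 -0.0034]
shift mm [  0.2286  -1.2033 138.0422]
```

play_rows(
  plan=[
    {"hand": 85,"x": 0,"y": -1,"z": 20,"wx": 0,"wy": 0,"wz": 0},
    {"hand": 85,"x": 0,"y": 0,"z": 25,"wx": 0,"wy": 0,"wz": 0},
    {"hand": 85,"x": 0,"y": 0,"z": 25,"wx": 0,"wy": 0,"wz": 0},
    {"hand": 85,"x": 0,"y": 0,"z": 25,"wx": 0,"wy": 0,"wz": 0},
    {"hand": 85,"x": 0,"y": 0,"z": 20,"wx": 0,"wy": 0,"wz": 0},
    {"hand": 85,"x": 0,"y": 0,"z": 15,"wx": 0,"wy": 0,"wz": 0},
    {"hand": 85,"x": 0,"y": 0,"z": 8,"wx": 0,"wy": 0,"wz": 0},
    {"hand": 60,"x": 0,"y": 0,"z": 0,"wx": 0,"wy": 0,"wz": 0},
    {"hand": 40,"x": 0,"y": 0,"z": 0,"wx": 0,"wy": 0,"wz": 0},
    {"hand": 25,"x": 0,"y": 0,"z": 0,"wx": 0,"wy": 0,"wz": 0},
  ],
)

```text
t: 3.83
eef_pos: [0.5074, 0.0612, 0.1443]
orientation: [0.99, 0.138, 0.001, 0.0]
ft_force: [-0.3, 0.0, 0.1]
grip_width: 0.598
grasp_force: 0.0
```

play_rows(
  plan=[
    {"hand": 15,"x": 0,"y": 0,"z": 0,"wx": 0,"wy": 0,"wz": 0},
    {"hand": 5,"x": 0,"y": 0,"z": 0,"wx": 0,"wy": 0,"wz": 0},
    {"hand": 0,"x": 0,"y": 0,"z": 0,"wx": 0,"wy": 0,"wz": 0},
    {"hand": 0,"x": 0,"y": 0,"z": 0,"wx": 0,"wy": 0,"wz": 0},
    {"hand": 0,"x": 0,"y": 0,"z": 0,"wx": 0,"wy": 0,"wz": 0},
    {"hand": 0,"x": 0,"y": 0,"z": 0,"wx": 0,"wy": 0,"wz": 0},
  ],
)

```text
t: 4.33
eef_pos: [0.507, 0.0621, 0.1442]
orientation: [0.99, 0.139, 0.001, -0.0]
ft_force: [-1.3, 0.6, 6.6]
grip_width: 0.177
grasp_force: 58.9
```

```bash
python3 - <<'E'
from h import *
rel(.5,-.1875,.26,0)
E
```

```text
t 4.33 pos [0.507  0.0621 0.1442] yaw 15.99 zaxis [ 0.0014  0.0002 -1.    ] q [ 0.0642  0.3421 -0.3692  2.0082  0.1669  0.8183 -1.6915] F [-1.2751  0.6323  6.6335] T [ 0.0202  0.3505 -0.0782] w 0.17697476860333639 g 58.92218291759491
rotvec [-0.     -0.0015  0.279 ]
shift mm [ -75.2905  238.0006 -115.8833]
```

Gripped (58.9 N, about 15–16 mm). Lifting.

play_rows(
  plan=[
    {"hand": 0,"x": 0,"y": 0,"z": -5,"wx": 0,"wy": 0,"wz": 0},
    {"hand": 0,"x": 0,"y": 0,"z": -12,"wx": 0,"wy": 0,"wz": 0},
    {"hand": 0,"x": 0,"y": 0,"z": -15,"wx": 0,"wy": 0,"wz": 0},
    {"hand": 0,"x": 0,"y": 0,"z": -18,"wx": 0,"wy": 0,"wz": 0},
    {"hand": 0,"x": 0,"y": 0,"z": -20,"wx": 0,"wy": 0,"wz": 0},
    {"hand": 0,"x": 0,"y": 0,"z": -20,"wx": 0,"wy": 0,"wz": 0},
    {"hand": 0,"x": 0,"y": 0,"z": -20,"wx": 0,"wy": 0,"wz": 0},
    {"hand": 0,"x": 0,"y": 0,"z": -15,"wx": 0,"wy": 0,"wz": 0},
    {"hand": 0,"x": 0,"y": 0,"z": -5,"wx": 0,"wy": 0,"wz": 0},
    {"hand": 0,"x": 0,"y": 0,"z": 0,"wx": 0,"wy": 0,"wz": 0},
  ],
)

```text
t: 5.17
eef_pos: [0.5068, 0.0617, 0.2742]
orientation: [0.99, 0.139, 0.001, 0.0]
ft_force: [0.7, 0.5, -3.5]
grip_width: 0.177
grasp_force: 58.8
```

```bash
python3 - <<'E'
from h import *
rel(.5,-.1875,.275,0)
t=cam("side"); p=t["pixels"]
cv2.imwrite("pics/s2.png",cv2.resize(p[60:330,240:460],None,fx=2.2,fy=2.2)[:,:,::-1])
E
```

```text
t 5.17 pos [0.5068 0.0617 0.2742] yaw 15.96 zaxis [ 0.0017  0.     -1.    ] q [ 0.0992  0.1892 -0.3894  1.871   0.0809  1.0949 -1.6132] F [ 0.6798  0.4855 -3.4764] T [-0.0227  0.0167 -0.0133] w 0.17741606344941654 g 58.782497718930244
rotvec [ 0.0002 -0.0017  0.2786]
shift mm [-75.0363 237.7227  -0.8583]
```

View pics/s2.png

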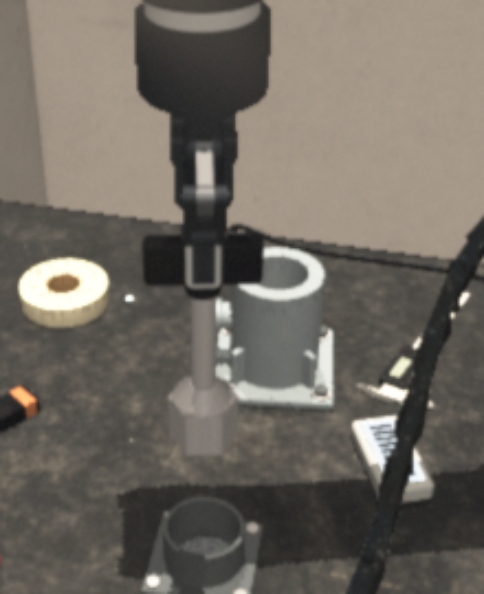

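Side view: the wrench hangs upright, clear of the stand. Moving over the bore, then turning about 18° cw (a faint view of the nut edges put the flats near yaw -11°).

play_rows(
  plan=[
    {"hand": 0,"x": -4.5,"y": 14,"z": -1,"wx": 0,"wy": 0,"wz": 0},
    {"hand": 0,"x": -8,"y": 25,"z": 0,"wx": 0,"wy": 0,"wz": 0},
    {"hand": 0,"x": -9,"y": 29,"z": 0,"wx": 0,"wy": 0,"wz": 0},
    {"hand": 0,"x": -9,"y": 29,"z": 0,"wx": 0,"wy": 0,"wz": 0},
    {"hand": 0,"x": -9,"y": 29,"z": 0,"wx": 0,"wy": 0,"wz": 0},
    {"hand": 0,"x": -9,"y": 29,"z": 0,"wx": 0,"wy": 0,"wz": 0},
    {"hand": 0,"x": -9,"y": 29,"z": 0,"wx": 0,"wy": 0,"wz": 0},
    {"hand": 0,"x": -8,"y": 25,"z": 0,"wx": 0,"wy": 0,"wz": 0},
    {"hand": 0,"x": -5.5,"y": 17,"z": 0,"wx": 0,"wy": 0,"wz": 0},
    {"hand": 0,"x": -4,"y": 12,"z": 0,"wx": 0,"wy": 0,"wz": 0},
  ],
)

```text
t: 6.05
eef_pos: [0.4983, -0.1902, 0.2723]
orientation: [0.99, 0.138, -0.002, -0.0]
ft_force: [0.6, 0.5, -3.9]
grip_width: 0.173
grasp_force: 58.8
```

play_rows(
  plan=[
    {"hand": 0,"x": 0,"y": 0,"z": 0,"wx": 0,"wy": 0,"wz": 0.05},
    {"hand": 0,"x": 0,"y": 0,"z": 0,"wx": 0,"wy": 0,"wz": 0.08},
    {"hand": 0,"x": 0,"y": 0,"z": 0,"wx": 0,"wy": 0,"wz": 0.08},
    {"hand": 0,"x": 0,"y": 0,"z": 0,"wx": 0,"wy": 0,"wz": 0.07},
    {"hand": 0,"x": 0,"y": 0,"z": 0,"wx": 0,"wy": 0,"wz": 0.03},
    {"hand": 0,"x": 0,"y": 0,"z": 0,"wx": 0,"wy": 0,"wz": 0},
    {"hand": 0,"x": 0,"y": 0,"z": 0,"wx": 0,"wy": 0,"wz": 0},
  ],
)

```text
t: 6.63
eef_pos: [0.4994, -0.187, 0.2733]
orientation: [1.0, -0.015, -0.001, -0.0]
ft_force: [0.1, 0.4, -3.1]
grip_width: 0.173
grasp_force: 58.8
```

```bash
python3 - <<'E'
from h import *
rel(.5003,-.188,.275,-2)
for n in("side","top"):
    c=cam(n);p=c["pixels"]; 
    u=proj(c,np.array([.5,-.188,.13])).astype(int); print(n,u)
    cv2.imwrite(f"pics/{n}3.png",cv2.resize(p[u[1]-60:u[1]+60,u[0]-65:u[0]+65],None,fx=3,fy=3,interpolation=cv2.INTER_CUBIC)[:,:,::-1])
a=cv2.imread("pics/side3.png");b=cv2.imread("pics/top3.png");cv2.imwrite("pics/st3.png",np.hstack([a,b]))
E
```

```text
t 6.63 pos [ 0.4994 -0.187   0.2733] yaw -1.67 zaxis [-0.0017  0.0007 -1.    ] q [ 0.3919  0.214  -0.1755  1.8329  0.0413  1.1002 -1.3984] F [ 0.0592  0.3907 -3.0845] T [ 0.0189  0.0035 -0.0151] w 0.17262013771521875 g 58.80456045269966
rotvec [-0.0006  0.0018  0.0058]
shift mm [ 0.9     0.9451 -1.7049]
side [365 176]
top [369 217]
```

View pics/st3.png

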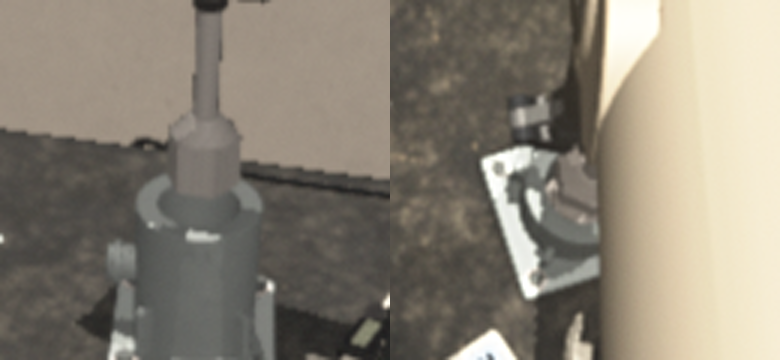

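The side crop shows the socket above the bore, about 1.3 px right of the bore centre (204 against 200 in the crop), so +x 2 mm. I'll start down carefully.

play_rows(
  plan=[
    {"hand": 0,"x": 2,"y": 0.7,"z": 4,"wx": 0,"wy": 0,"wz": 0},
    {"hand": 0,"x": 0,"y": 0,"z": 6,"wx": 0,"wy": 0,"wz": 0},
    {"hand": 0,"x": 0,"y": 0,"z": 6,"wx": 0,"wy": 0,"wz": 0},
    {"hand": 0,"x": 0,"y": 0,"z": 6,"wx": 0,"wy": 0,"wz": 0},
    {"hand": 0,"x": 0,"y": 0,"z": 6,"wx": 0,"wy": 0,"wz": 0},
    {"hand": 0,"x": 0,"y": 0,"z": 6,"wx": 0,"wy": 0,"wz": 0},
    {"hand": 0,"x": 0,"y": 0,"z": 2,"wx": 0,"wy": 0,"wz": 0},
    {"hand": 0,"x": 0,"y": 0,"z": 0,"wx": 0,"wy": 0,"wz": 0},
  ],
)

```text
t: 7.4
eef_pos: [0.5013, -0.1884, 0.2374]
orientation: [1.0, -0.016, -0.001, -0.0]
ft_force: [0.4, 0.2, -3.5]
grip_width: 0.173
grasp_force: 58.8
```

```bash
python3 - <<'E'
from h import *
rel(.501,-.188,.198,-2)
c=cam("side");p=c["pixels"];u=proj(c,np.array([.5,-.188,.13])).astype(int)
cv2.imwrite("pics/s4.png",cv2.resize(p[u[1]-30:u[1]+40,u[0]-40:u[0]+40],None,fx=7,fy=7,interpolation=cv2.INTER_CUBIC)[:,:,::-1])
E
```

```text
t 7.4 pos [ 0.5013 -0.1884  0.2374] yaw -1.79 zaxis [-0.0014  0.0004 -1.    ] q [ 0.3905  0.2513 -0.1747  1.8714  0.0505  1.0246 -1.4071] F [ 0.3581  0.2492 -3.4712] T [ 0.0097  0.0143 -0.014 ] w 0.17266669024672443 g 58.784732446074486
rotvec [-0.0004  0.0015  0.0037]
shift mm [-0.2871 -0.3481 39.4425]
```

View pics/s4.png

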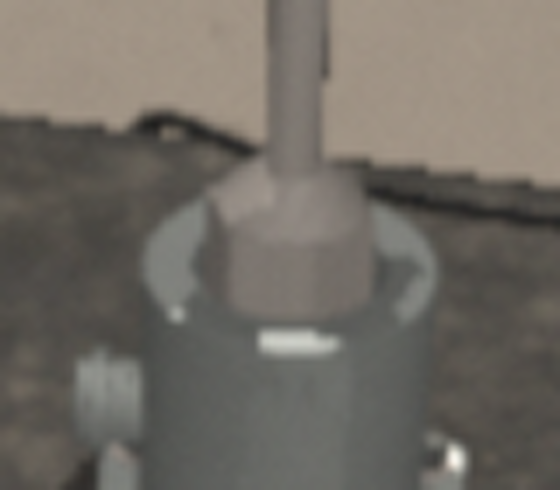

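Socket centred in the bore (both at crop x≈290). Going down to just above the nut.

play_rows(
  plan=[
    {"hand": 0,"x": 0,"y": 0,"z": 4,"wx": 0,"wy": 0,"wz": 0},
    {"hand": 0,"x": 0,"y": 0,"z": 6,"wx": 0,"wy": 0,"wz": 0},
    {"hand": 0,"x": 0,"y": 0,"z": 6,"wx": 0,"wy": 0,"wz": 0},
    {"hand": 0,"x": 0,"y": 0,"z": 6,"wx": 0,"wy": 0,"wz": 0},
    {"hand": 0,"x": 0,"y": 0,"z": 6,"wx": 0,"wy": 0,"wz": 0},
    {"hand": 0,"x": 0,"y": 0,"z": 4,"wx": 0,"wy": 0,"wz": 0},
    {"hand": 0,"x": 0,"y": 0,"z": 2,"wx": 0,"wy": 0,"wz": 0},
    {"hand": 0,"x": 0,"y": 0,"z": 0,"wx": 0,"wy": 0,"wz": 0},
  ],
)

```text
t: 8.12
eef_pos: [0.5015, -0.1884, 0.2036]
orientation: [1.0, -0.016, -0.001, -0.0]
ft_force: [1.3, 0.1, -4.3]
grip_width: 0.177
grasp_force: 58.8
```

play_rows(
  plan=[
    {"hand": 0,"x": 0,"y": 0,"z": 2,"wx": 0,"wy": 0,"wz": 0},
    {"hand": 0,"x": 0,"y": 0,"z": 2,"wx": 0,"wy": 0,"wz": 0},
    {"hand": 0,"x": 0,"y": 0,"z": 2,"wx": 0,"wy": 0,"wz": 0},
    {"hand": 0,"x": 0,"y": 0,"z": 2,"wx": 0,"wy": 0,"wz": 0},
    {"hand": 0,"x": 0,"y": 0,"z": 2,"wx": 0,"wy": 0,"wz": 0},
    {"hand": 0,"x": 0,"y": 0,"z": 1,"wx": 0,"wy": 0,"wz": 0},
    {"hand": 0,"x": 0,"y": 0,"z": 0,"wx": 0,"wy": 0,"wz": 0},
  ],
)

```text
t: 8.7
eef_pos: [0.5017, -0.1884, 0.193]
orientation: [1.0, -0.016, -0.0, -0.0]
ft_force: [0.3, -0.0, -4.0]
grip_width: 0.176
grasp_force: 58.8
```

```bash
python3 - <<'E'
from h import *
rel(.501,-.188,.19,-2)
E
```

```text
t 8.7 pos [ 0.5017 -0.1884  0.193 ] yaw -1.79 zaxis [-0.0004  0.0001 -1.    ] q [ 0.3871  0.2999 -0.1734  1.9184  0.0637  0.9289 -1.4189] F [ 0.3431 -0.0239 -3.9669] T [-0.0293  0.0092  0.0357] w 0.17576420855675576 g 58.83304227143526
rotvec [-0.0001  0.0004  0.0037]
shift mm [-0.6626 -0.4221  3.02  ]
```

play_rows(
  plan=[
    {"hand": 0,"x": 0,"y": 0,"z": 1,"wx": 0,"wy": 0,"wz": 0},
    {"hand": 0,"x": 0,"y": 0,"z": 1,"wx": 0,"wy": 0,"wz": 0},
    {"hand": 0,"x": 0,"y": 0,"z": 1,"wx": 0,"wy": 0,"wz": 0},
    {"hand": 0,"x": 0,"y": 0,"z": 1,"wx": 0,"wy": 0,"wz": 0},
    {"hand": 0,"x": 0,"y": 0,"z": 1,"wx": 0,"wy": 0,"wz": 0},
    {"hand": 0,"x": 0,"y": 0,"z": 0,"wx": 0,"wy": 0,"wz": 0},
  ],
)

```text
t: 9.2
eef_pos: [0.5019, -0.1885, 0.1884]
orientation: [1.0, -0.016, 0.0, 0.0]
ft_force: [-0.4, -1.1, -1.2]
grip_width: 0.179
grasp_force: 59.1
```

```bash
python3 - <<'E'
from h import *
rel(.501,-.188,.19,-2)
E
```

```text
t 9.2 pos [ 0.5019 -0.1885  0.1884] yaw -1.79 zaxis [ 0.0002 -0.0001 -1.    ] q [ 0.3866  0.3055 -0.1732  1.9228  0.0653  0.9184 -1.4203] F [-0.3546 -1.1372 -1.2139] T [ 0.0475  0.108  -0.0275] w 0.1791491378433793 g 59.12632830440998
rotvec [ 0.0001 -0.0002  0.0037]
shift mm [-0.9308 -0.4928 -1.6345]
```

Contact: about 2.4 N with the rim near 50 mm, so it is hanging on the nut. Now feeling cw in small turns.

play_rows(
  plan=[
    {"hand": 0,"x": 0,"y": 0,"z": 1,"wx": 0,"wy": 0,"wz": 0.03},
    {"hand": 0,"x": 0,"y": 0,"z": 0,"wx": 0,"wy": 0,"wz": 0.03},
    {"hand": 0,"x": 0,"y": 0,"z": 0,"wx": 0,"wy": 0,"wz": 0},
  ],
)

```text
t: 9.45
eef_pos: [0.5019, -0.1888, 0.1876]
orientation: [0.999, -0.046, 0.0, 0.0]
ft_force: [-0.6, -0.9, -0.4]
grip_width: 0.172
grasp_force: 59.2
```

play_rows(
  plan=[
    {"hand": 0,"x": 0,"y": 0,"z": 0,"wx": 0,"wy": 0,"wz": 0.03},
    {"hand": 0,"x": 0,"y": 0,"z": 0,"wx": 0,"wy": 0,"wz": 0.03},
    {"hand": 0,"x": 0,"y": 0,"z": 0,"wx": 0,"wy": 0,"wz": 0},
  ],
)

```text
t: 9.7
eef_pos: [0.5018, -0.1888, 0.1876]
orientation: [0.997, -0.076, 0.0, 0.0]
ft_force: [-0.8, -0.4, -0.4]
grip_width: 0.173
grasp_force: 59.3
```

play_rows(
  plan=[
    {"hand": 0,"x": 0,"y": 0,"z": 0,"wx": 0,"wy": 0,"wz": 0.03},
    {"hand": 0,"x": 0,"y": 0,"z": 0,"wx": 0,"wy": 0,"wz": 0.03},
    {"hand": 0,"x": 0,"y": 0,"z": 0,"wx": 0,"wy": 0,"wz": 0},
  ],
)

```text
t: 9.95
eef_pos: [0.5014, -0.1882, 0.1871]
orientation: [0.994, -0.105, -0.0, -0.0]
ft_force: [0.0, 1.5, -3.4]
grip_width: 0.176
grasp_force: 58.9
```

```bash
python3 - <<'E'
from h import *
rel(.501,-.188,.19,-12)
E
```

```text
t 9.95 pos [ 0.5014 -0.1882  0.1871] yaw -12.08 zaxis [-0.0008  0.0004 -1.    ] q [ 0.3595  0.3048 -0.1407  1.9262  0.0529  0.9149 -1.5886] F [ 0.0327  1.4871 -3.4252] T [ 0.0861  0.213  -0.0202] w 0.1762268730284611 g 58.87105152010918
rotvec [-0.0002  0.0008 -0.0013]
shift mm [-0.4863 -0.147  -2.9161]
```

Force dropped back to the bare weight at yaw -12°, as the image suggested: the flats match. Lowering.

play_rows(
  plan=[
    {"hand": 0,"x": 0,"y": 0,"z": 1,"wx": 0,"wy": 0,"wz": 0.02},
    {"hand": 0,"x": 0,"y": 0,"z": 1,"wx": 0,"wy": 0,"wz": 0.02},
    {"hand": 0,"x": 0,"y": 0,"z": 1,"wx": 0,"wy": 0,"wz": 0},
    {"hand": 0,"x": 0,"y": 0,"z": 0,"wx": 0,"wy": 0,"wz": 0},
  ],
)

```text
t: 10.28
eef_pos: [0.5014, -0.1883, 0.1839]
orientation: [0.992, -0.125, -0.001, -0.0]
ft_force: [-1.3, 0.7, -1.8]
grip_width: 0.18
grasp_force: 58.9
```

```bash
python3 - <<'E'
from h import *
rel(.501,-.188,.17,-15)
E
```

```text
t 10.28 pos [ 0.5014 -0.1883  0.1839] yaw -14.36 zaxis [-0.001   0.0004 -1.    ] q [ 0.3533  0.3084 -0.1333  1.9296  0.051   0.9079 -1.6267] F [-1.3285  0.671  -1.8043] T [ 0.1647  0.392  -0.0405] w 0.1799115569288859 g 58.90962839126587
rotvec [-0.0001  0.0011  0.0112]
shift mm [-0.4485 -0.164  13.8546]
```

play_rows(
  plan=[
    {"hand": 0,"x": -0.7,"y": -0.2,"z": 0,"wx": 0,"wy": 0,"wz": 0},
    {"hand": 0,"x": 0,"y": 0,"z": 1,"wx": 0,"wy": 0,"wz": 0},
    {"hand": 0,"x": 0,"y": 0,"z": 1,"wx": 0,"wy": 0,"wz": 0},
    {"hand": 0,"x": 0,"y": 0,"z": 1,"wx": 0,"wy": 0,"wz": 0},
    {"hand": 0,"x": 0,"y": 0,"z": 0,"wx": 0,"wy": 0,"wz": 0},
  ],
)

```text
t: 10.7
eef_pos: [0.5011, -0.1881, 0.1811]
orientation: [0.992, -0.125, -0.0, -0.0]
ft_force: [-1.4, 0.3, -3.4]
grip_width: 0.172
grasp_force: 58.9
```

```bash
python3 - <<'E'
from h import *
rel(.501,-.188,.17,-15)
E
```

```text
t 10.7 pos [ 0.5011 -0.1881  0.1811] yaw -14.39 zaxis [-0.0002  0.0001 -1.    ] q [ 0.353   0.3108 -0.1333  1.9336  0.0519  0.9007 -1.6281] F [-1.3891  0.2674 -3.3531] T [ 0.1063  0.3349 -0.0099] w 0.17211123124132027 g 58.925636038184166
rotvec [-0.      0.0002  0.0107]
shift mm [-0.1121 -0.0778 11.0767]
```

play_rows(
  plan=[
    {"hand": 0,"x": -0.7,"y": 0,"z": 1,"wx": 0,"wy": 0,"wz": 0},
    {"hand": 0,"x": 0,"y": 0,"z": 1.5,"wx": 0,"wy": 0,"wz": 0},
    {"hand": 0,"x": 0,"y": 0,"z": 1.5,"wx": 0,"wy": 0,"wz": 0},
    {"hand": 0,"x": 0,"y": 0,"z": 1.5,"wx": 0,"wy": 0,"wz": 0},
    {"hand": 0,"x": 0,"y": 0,"z": 0,"wx": 0,"wy": 0,"wz": 0},
  ],
)

```text
t: 11.12
eef_pos: [0.5005, -0.188, 0.1755]
orientation: [0.992, -0.125, 0.0, -0.0]
ft_force: [0.2, 0.1, -3.3]
grip_width: 0.176
grasp_force: 58.8
```

play_rows(
  plan=[
    {"hand": 0,"x": 0,"y": 0,"z": 1.5,"wx": 0,"wy": 0,"wz": 0},
    {"hand": 0,"x": 0,"y": 0,"z": 1.5,"wx": 0,"wy": 0,"wz": 0},
    {"hand": 0,"x": 0,"y": 0,"z": 0,"wx": 0,"wy": 0,"wz": 0},
  ],
)

```text
t: 11.37
eef_pos: [0.5005, -0.1879, 0.1725]
orientation: [0.992, -0.125, -0.0, -0.0]
ft_force: [-0.1, -0.5, -3.2]
grip_width: 0.171
grasp_force: 58.8
```

```bash
python3 - <<'E'
from h import *
rel(.501,-.188,.17,-15)
E
```

```text
t 11.37 pos [ 0.5005 -0.1879  0.1725] yaw -14.39 zaxis [-0.  0. -1.] q [ 0.3525  0.3204 -0.133   1.9429  0.0541  0.8817 -1.6302] F [-0.1238 -0.5229 -3.2262] T [ 0.0052 -0.0429  0.0293] w 0.17079586376259895 g 58.761602975428104
rotvec [-0.      0.      0.0106]
shift mm [ 0.5057 -0.0727  2.5174]
```

Clean, with no force. Last few millimetres to the flange.

play_rows(
  plan=[
    {"hand": 0,"x": 0,"y": 0,"z": 1,"wx": 0,"wy": 0,"wz": 0},
    {"hand": 0,"x": 0,"y": 0,"z": 1,"wx": 0,"wy": 0,"wz": 0},
    {"hand": 0,"x": 0,"y": 0,"z": 0,"wx": 0,"wy": 0,"wz": 0},
  ],
)

```text
t: 11.62
eef_pos: [0.5005, -0.1879, 0.1706]
orientation: [0.992, -0.125, 0.0, -0.0]
ft_force: [-0.0, 0.5, -3.3]
grip_width: 0.179
grasp_force: 58.8
```

play_rows(
  plan=[
    {"hand": 0,"x": 0,"y": 0,"z": 1,"wx": 0,"wy": 0,"wz": 0},
    {"hand": 0,"x": 0,"y": 0,"z": 0.5,"wx": 0,"wy": 0,"wz": 0},
    {"hand": 0,"x": 0,"y": 0,"z": 0,"wx": 0,"wy": 0,"wz": 0},
  ],
)

```text
t: 11.87
eef_pos: [0.5006, -0.188, 0.1693]
orientation: [0.992, -0.125, 0.0, 0.0]
ft_force: [-0.1, 1.0, -1.5]
grip_width: 0.179
grasp_force: 59.0
```

```bash
python3 - <<'E'
from h import *
rel(.501,-.188,.17,-15)
E
```

```text
t 11.87 pos [ 0.5006 -0.188   0.1693] yaw -14.39 zaxis [ 0.0002 -0.0001 -1.    ] q [ 0.3523  0.3244 -0.1329  1.9457  0.0551  0.8747 -1.6311] F [-0.0658  1.0286 -1.4595] T [0.0982 0.0873 0.0271] w 0.1790869615068478 g 59.011676497757435
rotvec [ 0.0001 -0.0002  0.0106]
shift mm [ 0.3947 -0.0961 -0.6566]
```

Seated (contact at TCP 0.170, as predicted). Turning clockwise by 0.4 rad, which is below the shortest distance to the stop.

play_rows(
  plan=[
    {"hand": 0,"x": 0,"y": 0,"z": 0.7,"wx": 0,"wy": 0,"wz": 0.03},
    {"hand": 0,"x": 0,"y": 0,"z": 0,"wx": 0,"wy": 0,"wz": 0.04},
    {"hand": 0,"x": 0,"y": 0,"z": 0,"wx": 0,"wy": 0,"wz": 0.04},
    {"hand": 0,"x": 0,"y": 0,"z": 0,"wx": 0,"wy": 0,"wz": 0.04},
    {"hand": 0,"x": 0,"y": 0,"z": 0,"wx": 0,"wy": 0,"wz": 0.04},
  ],
)

```text
t: 12.28
eef_pos: [0.5006, -0.188, 0.1688]
orientation: [0.976, -0.22, 0.0, 0.0]
ft_force: [1.3, 0.6, -1.2]
grip_width: 0.176
grasp_force: 59.1
```

```bash
python3 - <<'E'
from h import *
rel(.501,-.188,.17,-15)
E
```

```text
t 12.28 pos [ 0.5006 -0.188   0.1688] yaw -25.37 zaxis [ 0.0002 -0.0002 -1.    ] q [ 0.3216  0.3232 -0.0958  1.9482  0.0399  0.8716 -1.8086] F [ 1.293   0.5639 -1.2312] T [0.0302 0.1415 0.0918] w 0.17615514509178587 g 59.1080242395401
rotvec [ 0.0001 -0.0003 -0.181 ]
shift mm [ 0.3572 -0.1685 -1.161 ]
```

play_rows(
  plan=[
    {"hand": 0,"x": 0,"y": 0,"z": 0,"wx": 0,"wy": 0,"wz": 0.04},
    {"hand": 0,"x": 0,"y": 0,"z": 0,"wx": 0,"wy": 0,"wz": 0.04},
    {"hand": 0,"x": 0,"y": 0,"z": 0,"wx": 0,"wy": 0,"wz": 0.04},
    {"hand": 0,"x": 0,"y": 0,"z": 0,"wx": 0,"wy": 0,"wz": 0.04},
    {"hand": 0,"x": 0,"y": 0,"z": 0,"wx": 0,"wy": 0,"wz": 0.04},
  ],
)

```text
t: 12.7
eef_pos: [0.5006, -0.188, 0.1688]
orientation: [0.949, -0.316, 0.0, 0.0]
ft_force: [-0.8, -0.2, -0.7]
grip_width: 0.175
grasp_force: 59.1
```

```bash
python3 - <<'E'
from h import *
rel(.501,-.188,.17,-15)
E
```

```text
t 12.7 pos [ 0.5006 -0.188   0.1688] yaw -36.83 zaxis [ 0.0002 -0.0002 -1.    ] q [ 0.2897  0.3217 -0.0572  1.9505  0.0239  0.8699 -1.9935] F [-0.7556 -0.1633 -0.7388] T [0.0222 0.2139 0.1604] w 0.17463490958426592 g 59.06699873507023
rotvec [ 0.0001 -0.0003 -0.381 ]
shift mm [ 0.3605 -0.2449 -1.1601]
```

Nut running at about 0.12–0.16 N m, with joint 7 room left. Continuing in smaller checked steps.

play_rows(
  plan=[
    {"hand": 0,"x": 0,"y": 0,"z": 0,"wx": 0,"wy": 0,"wz": 0.03},
    {"hand": 0,"x": 0,"y": 0,"z": 0,"wx": 0,"wy": 0,"wz": 0.03},
    {"hand": 0,"x": 0,"y": 0,"z": 0,"wx": 0,"wy": 0,"wz": 0},
  ],
)

```text
t: 12.95
eef_pos: [0.5005, -0.188, 0.1688]
orientation: [0.939, -0.344, 0.0, 0.0]
ft_force: [-1.1, 1.1, -1.8]
grip_width: 0.174
grasp_force: 59.1
```

```bash
cat >r.py <<'E'
from h import *
T=[];
import time
s=state(); M=R.from_quat(s["orientation"]).as_matrix()
print("t",round(s["t"],2),"Tz",s["ft_torque"],"F",s["ft_force"],"yaw",np.degrees(np.arctan2(M[1,0],M[0,0])).round(2),"z",s["eef_pos"],"q7",s["qpos"][6])
E
python3 r.py
```

```text
t 12.95 Tz [0.0528 0.2252 0.0916] F [-1.0993  1.0655 -1.788 ] yaw -40.22 z [ 0.5005 -0.188   0.1688] q7 -2.048204783213516
```

play_rows(
  plan=[
    {"hand": 0,"x": 0,"y": 0,"z": 0,"wx": 0,"wy": 0,"wz": 0.03},
    {"hand": 0,"x": 0,"y": 0,"z": 0,"wx": 0,"wy": 0,"wz": 0.03},
    {"hand": 0,"x": 0,"y": 0,"z": 0,"wx": 0,"wy": 0,"wz": 0},
  ],
)

```text
t: 13.2
eef_pos: [0.5005, -0.1879, 0.1687]
orientation: [0.928, -0.371, 0.0, 0.0]
ft_force: [-0.8, 0.7, -0.7]
grip_width: 0.178
grasp_force: 59.1
```

```bash
python3 r.py
```

```text
t 13.2 Tz [-0.0056  0.2872  0.0526] F [-0.7792  0.7041 -0.6864] yaw -43.61 z [ 0.5005 -0.1879  0.1687] q7 -2.1029068990653252
```

play_rows(
  plan=[
    {"hand": 0,"x": 0,"y": 0,"z": 0,"wx": 0,"wy": 0,"wz": 0.03},
    {"hand": 0,"x": 0,"y": 0,"z": 0,"wx": 0,"wy": 0,"wz": 0.03},
    {"hand": 0,"x": 0,"y": 0,"z": 0,"wx": 0,"wy": 0,"wz": 0},
  ],
)

```text
t: 13.45
eef_pos: [0.5005, -0.1879, 0.1687]
orientation: [0.917, -0.399, 0.0, 0.0]
ft_force: [-1.5, 0.7, -0.9]
grip_width: 0.174
grasp_force: 59.1
```

```bash
python3 r.py
```

```text
t 13.45 Tz [0.04   0.1865 0.11  ] F [-1.4589  0.7033 -0.9398] yaw -47.02 z [ 0.5005 -0.1879  0.1687] q7 -2.1578545079584055
```

play_rows(
  plan=[
    {"hand": 0,"x": 0,"y": 0,"z": 0,"wx": 0,"wy": 0,"wz": 0.03},
    {"hand": 0,"x": 0,"y": 0,"z": 0,"wx": 0,"wy": 0,"wz": 0.03},
    {"hand": 0,"x": 0,"y": 0,"z": 0,"wx": 0,"wy": 0,"wz": 0},
  ],
)

```text
t: 13.7
eef_pos: [0.5005, -0.1879, 0.1687]
orientation: [0.905, -0.426, 0.0, 0.0]
ft_force: [-0.6, -0.1, -0.7]
grip_width: 0.177
grasp_force: 59.1
```

```bash
python3 r.py
```

```text
t 13.7 Tz [-0.0014  0.2482  0.0632] F [-0.5944 -0.0861 -0.687 ] yaw -50.44 z [ 0.5005 -0.1879  0.1687] q7 -2.212965946753609
```

play_rows(
  plan=[
    {"hand": 0,"x": 0,"y": 0,"z": 0,"wx": 0,"wy": 0,"wz": 0.03},
    {"hand": 0,"x": 0,"y": 0,"z": 0,"wx": 0,"wy": 0,"wz": 0.03},
    {"hand": 0,"x": 0,"y": 0,"z": 0,"wx": 0,"wy": 0,"wz": 0},
  ],
)

```text
t: 13.95
eef_pos: [0.5005, -0.1879, 0.1686]
orientation: [0.892, -0.453, -0.0, 0.0]
ft_force: [-1.3, 0.7, -1.2]
grip_width: 0.175
grasp_force: 59.1
```

```bash
python3 r.py
```

```text
t 13.95 Tz [0.0033 0.2684 0.134 ] F [-1.279   0.7384 -1.2028] yaw -53.86 z [ 0.5005 -0.1879  0.1686] q7 -2.26816463476926
```

play_rows(
  plan=[
    {"hand": 0,"x": 0,"y": 0,"z": 0,"wx": 0,"wy": 0,"wz": 0.03},
    {"hand": 0,"x": 0,"y": 0,"z": 0,"wx": 0,"wy": 0,"wz": 0.03},
    {"hand": 0,"x": 0,"y": 0,"z": 0,"wx": 0,"wy": 0,"wz": 0},
  ],
)

```text
t: 14.2
eef_pos: [0.5005, -0.1879, 0.1686]
orientation: [0.878, -0.479, -0.0, 0.0]
ft_force: [-0.8, 0.8, -1.0]
grip_width: 0.174
grasp_force: 59.1
```

```bash
python3 r.py
```

```text
t 14.2 Tz [-0.0118  0.2557  0.1097] F [-0.8032  0.8266 -0.9775] yaw -57.28 z [ 0.5005 -0.1879  0.1686] q7 -2.323429143740765
```

play_rows(
  plan=[
    {"hand": 0,"x": 0,"y": 0,"z": 0,"wx": 0,"wy": 0,"wz": 0.03},
    {"hand": 0,"x": 0,"y": 0,"z": 0,"wx": 0,"wy": 0,"wz": 0.03},
    {"hand": 0,"x": 0,"y": 0,"z": 0,"wx": 0,"wy": 0,"wz": 0},
  ],
)

```text
t: 14.45
eef_pos: [0.5004, -0.1879, 0.1686]
orientation: [0.863, -0.505, -0.0, 0.0]
ft_force: [-0.9, 1.6, -0.5]
grip_width: 0.179
grasp_force: 59.1
```

```bash
python3 r.py
```

```text
t 14.45 Tz [0.0361 0.3443 0.111 ] F [-0.9383  1.5526 -0.4798] yaw -60.72 z [ 0.5004 -0.1879  0.1686] q7 -2.378731035573493
```

play_rows(
  plan=[
    {"hand": 0,"x": 0,"y": 0,"z": 0,"wx": 0,"wy": 0,"wz": 0.03},
    {"hand": 0,"x": 0,"y": 0,"z": 0,"wx": 0,"wy": 0,"wz": 0.03},
    {"hand": 0,"x": 0,"y": 0,"z": 0,"wx": 0,"wy": 0,"wz": 0},
  ],
)

```text
t: 14.7
eef_pos: [0.5004, -0.1879, 0.1686]
orientation: [0.847, -0.531, -0.0, 0.0]
ft_force: [-0.1, -0.0, -0.1]
grip_width: 0.174
grasp_force: 59.1
```

```bash
python3 r.py
```

```text
t 14.7 Tz [0.0467 0.346  0.1926] F [-0.125  -0.0206 -0.1027] yaw -64.15 z [ 0.5004 -0.1879  0.1686] q7 -2.4340436753073695
```

Possibly the onset. Continuing with smaller steps.

play_rows(
  plan=[
    {"hand": 0,"x": 0,"y": 0,"z": 0,"wx": 0,"wy": 0,"wz": 0.02},
    {"hand": 0,"x": 0,"y": 0,"z": 0,"wx": 0,"wy": 0,"wz": 0.02},
    {"hand": 0,"x": 0,"y": 0,"z": 0,"wx": 0,"wy": 0,"wz": 0},
  ],
)

```text
t: 14.95
eef_pos: [0.5004, -0.1879, 0.1686]
orientation: [0.836, -0.549, -0.0, 0.0]
ft_force: [-0.9, -0.7, -1.0]
grip_width: 0.173
grasp_force: 59.1
```

```bash
python3 r.py
```

```text
t 14.95 Tz [0.0375 0.3656 0.2535] F [-0.9273 -0.7477 -1.026 ] yaw -66.54 z [ 0.5004 -0.1879  0.1686] q7 -2.4726504548389
```

play_rows(
  plan=[
    {"hand": 0,"x": 0,"y": 0,"z": 0,"wx": 0,"wy": 0,"wz": 0.02},
    {"hand": 0,"x": 0,"y": 0,"z": 0,"wx": 0,"wy": 0,"wz": 0.02},
    {"hand": 0,"x": 0,"y": 0,"z": 0,"wx": 0,"wy": 0,"wz": 0},
  ],
)

```text
t: 15.2
eef_pos: [0.5005, -0.1879, 0.1686]
orientation: [0.825, -0.566, -0.0, 0.0]
ft_force: [-0.9, 0.7, -1.9]
grip_width: 0.177
grasp_force: 59.1
```

```bash
python3 r.py
```

```text
t 15.2 Tz [0.1395 0.4144 0.4577] F [-0.9278  0.7189 -1.9101] yaw -68.88 z [ 0.5005 -0.1879  0.1686] q7 -2.510393014410407
```

play_rows(
  plan=[
    {"hand": 0,"x": 0,"y": 0,"z": 0,"wx": 0,"wy": 0,"wz": 0.015},
    {"hand": 0,"x": 0,"y": 0,"z": 0,"wx": 0,"wy": 0,"wz": 0.015},
    {"hand": 0,"x": 0,"y": 0,"z": 0,"wx": 0,"wy": 0,"wz": 0},
  ],
)

```text
t: 15.45
eef_pos: [0.5005, -0.1879, 0.1686]
orientation: [0.816, -0.578, -0.0, 0.0]
ft_force: [-1.0, 0.9, -0.9]
grip_width: 0.174
grasp_force: 59.2
```

```bash
python3 r.py
```

```text
t 15.45 Tz [0.1112 0.4008 0.5253] F [-0.9653  0.9287 -0.9223] yaw -70.59 z [ 0.5005 -0.1879  0.1686] q7 -2.537871422015138
```

play_rows(
  plan=[
    {"hand": 0,"x": 0,"y": 0,"z": 0,"wx": 0,"wy": 0,"wz": 0},
  ],
)

```text
t: 15.53
eef_pos: [0.5005, -0.1879, 0.1686]
orientation: [0.817, -0.577, -0.0, 0.0]
ft_force: [-0.2, 0.4, -0.9]
grip_width: 0.174
grasp_force: 59.1
```

```bash
python3 r.py
```

```text
t 15.53 Tz [0.1456 0.4431 0.4874] F [-0.1882  0.3987 -0.8551] yaw -70.53 z [ 0.5005 -0.1879  0.1686] q7 -2.536913680470269
```

play_rows(
  plan=[
    {"hand": 0,"x": 0,"y": 0,"z": 0,"wx": 0,"wy": 0,"wz": 0},
  ],
)

```text
t: 15.62
eef_pos: [0.5005, -0.1879, 0.1686]
orientation: [0.817, -0.577, -0.0, 0.0]
ft_force: [-1.1, 0.9, -1.2]
grip_width: 0.177
grasp_force: 59.1
```

```bash
python3 r.py
```

```text
t 15.62 Tz [0.0973 0.4605 0.4325] F [-1.1179  0.9132 -1.2026] yaw -70.53 z [ 0.5005 -0.1879  0.1686] q7 -2.5368544261614243
```

play_rows(
  plan=[
    {"hand": 0,"x": 0,"y": 0,"z": 0,"wx": 0,"wy": 0,"wz": 0.02},
    {"hand": 0,"x": 0,"y": 0,"z": 0,"wx": 0,"wy": 0,"wz": 0.02},
    {"hand": 0,"x": 0,"y": 0,"z": 0,"wx": 0,"wy": 0,"wz": 0},
  ],
)

```text
t: 15.87
eef_pos: [0.5004, -0.1879, 0.1686]
orientation: [0.804, -0.594, -0.0, 0.0]
ft_force: [-0.7, 0.7, -1.0]
grip_width: 0.172
grasp_force: 59.2
```

```bash
python3 r.py
```

```text
t 15.87 Tz [0.1343 0.5226 0.5674] F [-0.6715  0.6966 -0.9861] yaw -72.92 z [ 0.5004 -0.1879  0.1686] q7 -2.5753428397413494
```

play_rows(
  plan=[
    {"hand": 0,"x": 0,"y": 0,"z": 0,"wx": 0,"wy": 0,"wz": 0},
  ],
)

```text
t: 15.95
eef_pos: [0.5005, -0.1878, 0.1686]
orientation: [0.805, -0.594, -0.0, 0.0]
ft_force: [-0.5, -0.1, -1.7]
grip_width: 0.176
grasp_force: 59.2
```

```bash
python3 r.py
```

```text
t 15.95 Tz [0.1532 0.4957 0.5664] F [-0.5151 -0.1234 -1.7155] yaw -72.82 z [ 0.5005 -0.1878  0.1686] q7 -2.573922719854634
```

play_rows(
  plan=[
    {"hand": 0,"x": 0,"y": 0,"z": 0,"wx": 0,"wy": 0,"wz": 0},
  ],
)

```text
t: 16.03
eef_pos: [0.5005, -0.1879, 0.1686]
orientation: [0.805, -0.594, -0.0, 0.0]
ft_force: [-0.3, 0.5, -1.0]
grip_width: 0.178
grasp_force: 59.2
```

```bash
python3 r.py
```

```text
t 16.03 Tz [0.1833 0.5044 0.5798] F [-0.2547  0.5288 -0.9885] yaw -72.82 z [ 0.5005 -0.1879  0.1686] q7 -2.5737867152538945
```

play_rows(
  plan=[
    {"hand": 0,"x": 0,"y": 0,"z": 0,"wx": 0,"wy": 0,"wz": 0},
  ],
)

```text
t: 16.12
eef_pos: [0.5005, -0.1879, 0.1686]
orientation: [0.805, -0.594, -0.0, 0.0]
ft_force: [-1.2, 1.1, -1.0]
grip_width: 0.175
grasp_force: 59.2
```

```bash
python3 r.py
```

```text
t 16.12 Tz [0.1467 0.5027 0.6395] F [-1.1777  1.0855 -1.0122] yaw -72.82 z [ 0.5005 -0.1879  0.1686] q7 -2.5737645300115424
```

About 0.59 N m. One small nudge more, then unwind the elastic twist gently before opening.

play_rows(
  plan=[
    {"hand": 0,"x": 0,"y": 0,"z": 0,"wx": 0,"wy": 0,"wz": 0.012},
    {"hand": 0,"x": 0,"y": 0,"z": 0,"wx": 0,"wy": 0,"wz": 0},
    {"hand": 0,"x": 0,"y": 0,"z": 0,"wx": 0,"wy": 0,"wz": 0},
  ],
)

```text
t: 16.37
eef_pos: [0.5005, -0.1879, 0.1686]
orientation: [0.801, -0.598, -0.0, 0.0]
ft_force: [-0.9, 0.1, -1.3]
grip_width: 0.177
grasp_force: 59.2
```

```bash
python3 r.py
```

```text
t 16.37 Tz [0.2045 0.5361 0.5855] F [-0.9117  0.0557 -1.3225] yaw -73.52 z [ 0.5005 -0.1879  0.1686] q7 -2.585006136753274
```

play_rows(
  plan=[
    {"hand": 0,"x": 0,"y": 0,"z": 0,"wx": 0,"wy": 0,"wz": 0},
    {"hand": 0,"x": 0,"y": 0,"z": 0,"wx": 0,"wy": 0,"wz": 0},
  ],
)

```text
t: 16.53
eef_pos: [0.5005, -0.1879, 0.1686]
orientation: [0.801, -0.598, -0.0, 0.0]
ft_force: [-0.8, 0.8, -0.2]
grip_width: 0.175
grasp_force: 59.2
```

```bash
python3 r.py
```

```text
t 16.53 Tz [0.1798 0.5079 0.6124] F [-0.8311  0.7701 -0.2137] yaw -73.51 z [ 0.5005 -0.1879  0.1686] q7 -2.5849110703114095
```

play_rows(
  plan=[
    {"hand": 0,"x": 0,"y": 0,"z": 0,"wx": 0,"wy": 0,"wz": -0.03},
    {"hand": 0,"x": 0,"y": 0,"z": 0,"wx": 0,"wy": 0,"wz": -0.03},
    {"hand": 0,"x": 0,"y": 0,"z": 0,"wx": 0,"wy": 0,"wz": -0.03},
    {"hand": 0,"x": 0,"y": 0,"z": 0,"wx": 0,"wy": 0,"wz": -0.03},
    {"hand": 0,"x": 0,"y": 0,"z": 0,"wx": 0,"wy": 0,"wz": 0},
    {"hand": 0,"x": 0,"y": 0,"z": 0,"wx": 0,"wy": 0,"wz": 0},
  ],
)

```text
t: 17.03
eef_pos: [0.5005, -0.1881, 0.1686]
orientation: [0.835, -0.55, 0.0, -0.0]
ft_force: [-1.9, 0.1, -1.4]
grip_width: 0.179
grasp_force: 59.1
```

```bash
python3 r.py
```

```text
t 17.03 Tz [0.1348 0.4521 0.2208] F [-1.8537  0.0823 -1.4482] yaw -66.75 z [ 0.5005 -0.1881  0.1686] q7 -2.475457767025532
```

Peak about 0.6 N m. Unwinding a bit more, then opening.

play_rows(
  plan=[
    {"hand": 0,"x": 0,"y": 0,"z": 0,"wx": 0,"wy": 0,"wz": -0.02},
    {"hand": 0,"x": 0,"y": 0,"z": -0.4,"wx": 0,"wy": 0,"wz": -0.02},
    {"hand": 0,"x": 0,"y": 0,"z": 0,"wx": 0,"wy": 0,"wz": 0},
  ],
)

```text
t: 17.28
eef_pos: [0.5005, -0.1881, 0.1691]
orientation: [0.847, -0.532, 0.0, -0.0]
ft_force: [-1.3, 0.2, -2.1]
grip_width: 0.176
grasp_force: 59.0
```

```bash
python3 r.py
```

```text
t 17.28 Tz [0.1819 0.3983 0.0948] F [-1.3234  0.1569 -2.0815] yaw -64.31 z [ 0.5005 -0.1881  0.1691] q7 -2.4363817729405097
```

play_rows(
  plan=[
    {"hand": 18,"x": 0,"y": 0,"z": 0,"wx": 0,"wy": 0,"wz": 0},
    {"hand": 22,"x": 0,"y": 0,"z": 0,"wx": 0,"wy": 0,"wz": 0},
    {"hand": 28,"x": 0,"y": 0,"z": 0,"wx": 0,"wy": 0,"wz": 0},
    {"hand": 36,"x": 0,"y": 0,"z": 0,"wx": 0,"wy": 0,"wz": 0},
    {"hand": 46,"x": 0,"y": 0,"z": 0,"wx": 0,"wy": 0,"wz": 0},
    {"hand": 60,"x": 0,"y": 0,"z": 0,"wx": 0,"wy": 0,"wz": 0},
    {"hand": 60,"x": 0,"y": 0,"z": 0,"wx": 0,"wy": 0,"wz": 0},
    {"hand": 60,"x": 0,"y": 0,"z": 0,"wx": 0,"wy": 0,"wz": 0},
  ],
)

```text
t: 17.95
eef_pos: [0.5005, -0.188, 0.169]
orientation: [0.846, -0.533, 0.0, -0.0]
ft_force: [0.6, -0.5, -0.1]
grip_width: 0.704
grasp_force: 0.0
```

```bash
python3 r.py; python3 - <<'E'
from h import *
c=cam("side");p=c["pixels"];u=proj(c,np.array([.5,-.188,.15])).astype(int)
a=cv2.resize(p[u[1]-60:u[1]+50,u[0]-65:u[0]+65],None,fx=4,fy=4,interpolation=cv2.INTER_CUBIC); cv2.imwrite("pics/s5.png",a[:,:,::-1])
E
```

```text
t 17.95 Tz [-0.0043 -0.0306  0.0243] F [ 0.6228 -0.4566 -0.0764] yaw -64.36 z [ 0.5005 -0.188   0.169 ] q7 -2.4373919171033758
```

Released. Retreating straight up.

play_rows(
  plan=[
    {"hand": 60,"x": 0,"y": 0,"z": -4,"wx": 0,"wy": 0,"wz": 0},
    {"hand": 60,"x": 0,"y": 0,"z": -8,"wx": 0,"wy": 0,"wz": 0},
    {"hand": 60,"x": 0,"y": 0,"z": -12,"wx": 0,"wy": 0,"wz": 0},
    {"hand": 60,"x": 0,"y": 0,"z": -15,"wx": 0,"wy": 0,"wz": 0},
    {"hand": 60,"x": 0,"y": 0,"z": -20,"wx": 0,"wy": 0,"wz": 0},
    {"hand": 60,"x": 0,"y": 0,"z": -20,"wx": 0,"wy": 0,"wz": 0},
    {"hand": 60,"x": 0,"y": 0,"z": -20,"wx": 0,"wy": 0,"wz": 0},
    {"hand": 60,"x": 0,"y": 0,"z": -10,"wx": 0,"wy": 0,"wz": 0},
    {"hand": 60,"x": 0,"y": 0,"z": 0,"wx": 0,"wy": 0,"wz": 0},
    {"hand": 60,"x": 0,"y": 0,"z": 0,"wx": 0,"wy": 0,"wz": 0},
  ],
)

```text
t: 18.83
eef_pos: [0.5006, -0.188, 0.2782]
orientation: [0.846, -0.533, 0.0, -0.0]
ft_force: [0.3, 0.3, 0.1]
grip_width: 0.702
grasp_force: 0.0
```

```bash
python3 r.py; python3 - <<'E'
from h import *
# seated: grip point z=.182, handle yaw ~-64..-70 deg, on the axis
for n in("side","wrist"):
    c=cam(n);p=c["pixels"]; P=np.array([.5005,-.188,.182]); u=proj(c,P); print(n,"expected",u)
    m=(p.max(2)<60).astype(np.uint8); mm=np.zeros_like(m); x,y=u.astype(int); r=35 if n=="side" else 60
    mm[max(y-r,0):y+r,max(x-r,0):x+r]=m[max(y-r,0):y+r,max(x-r,0):x+r]
    k,l,st,ce=cv2.connectedComponentsWithStats(mm)
    for i in range(1,k):
        if st[i,4]>60: print(st[i],ce[i].round(1),plane(c,*ce[i],.182))
c=cam("side")
for P in ([.5005,-.188,.198],[.5005,-.188,.166]): print(proj(c,np.array(P)))
E
```

```text
t 18.83 Tz [ 0.0332  0.0057 -0.0111] F [0.3089 0.2811 0.1369] yaw -64.35 z [ 0.5006 -0.188   0.2782] q7 -2.4417298505176404
side expected [366.5856 154.3741]
[345 141  56  37 397] [369.  160.6] [ 0.4917 -0.1664  0.182 ]
wrist expected [317.7679 201.2782]
[267 141  13   9  72] [273.  144.6] [ 0.5515 -0.214   0.182 ]
[304 153  27  49 637] [315.7 172.4] [ 0.5121 -0.2084  0.182 ]
[360 153  17  32 299] [369.7 169. ] [ 0.4752 -0.2295  0.182 ]
[308 215  21  35 647] [318.2 233. ] [ 0.4884 -0.1637  0.182 ]
[366.9169 147.1612]
[366.261  161.4401]
```

The wrist camera shows both handle halves around (317,202), against (318,201) expected for a seated upright wrench. The gripper is clear by about 80 mm.

```bash
python3 -c "
from bench import order
print(order.job_done())"
```

```text
the job is handed in; nothing more can be done
None
```

The job is handed in: the wrench is seated on the nut, the nut was turned clockwise to its stop at a measured torque of about 0.6 N m, and the wrench was released and left standing upright with the gripper clear.

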